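# Lock out the hot-air unit

### The job

Make the hot-air gun safe before it is serviced: pull the red plug on the power unit fully out of its socket to the end of its slide, then put the yellow-headed lock pin from the tool rack down through the bridge and the plug's slide under it, fully home, so that the plug cannot go back. Leave the blue plug plugged in and everything else on the bench where it is.

Things in the scene. Friction and masses are not known exactly. Their poses are not given: they have to be found in the camera images.
- unit: Fixed grey hot-air power unit on an 8 mm plate (x -135 to 105 mm, y +-125 mm). Origin at bench level, centre of the socket face; +x points into the housing (x 0 to 100, y +-120 mm, top 65 mm above the bench; a rubber block lies on it). The two lanes lie on its -x side at y = +65 and -65 mm, red and blue in either order, parallel to its x.
- lane_red: Fixed slide lane of the red plug, 57 mm wide. Origin on its centre line, on the unit's plate (8 mm above the bench), in the plane of the socket face; +z up, +x into the housing: the plug is pulled along -x. A dark steel bridge (x -125 to -88 mm, underside 18, top 30 mm above this origin) spans the near end. The lanes are 130 mm apart. A sprung ball detent sits beside the slide.
- lane_blue: Fixed slide lane of the blue plug, 57 mm wide. Origin on its centre line, on the unit's plate (8 mm above the bench), in the plane of the socket face; +z up, +x into the housing: the plug is pulled along -x. A dark steel bridge (x -125 to -88 mm, underside 18, top 30 mm above this origin) spans the near end. The lanes are 130 mm apart. A sprung ball detent sits beside the slide.
- plug_red (a joint): Travel in m of the captive red plug: 0 = plugged in, 0.030 = fully out against its stop (blades clear of the socket). A sprung ball detent resists the first 15 mm or so: about 6 to 14 N to pull past it, then 1 to 2 N of friction. It stays where it is left and cannot be lifted off.
- plug_blue (a joint): Travel in m of the captive blue plug: 0 = plugged in, 0.030 = fully out against its stop (blades clear of the socket). A sprung ball detent resists the first 15 mm or so: about 6 to 14 N to pull past it, then 1 to 2 N of friction. It stays where it is left and cannot be lifted off.
- plug_red_handle (a point): Middle of the top edge of the red plug's handle, an upright plate 10 mm thick (along the lane), 42 mm wide, top 66 mm above the bench. Plugged in, 44 mm are free between its rear face and the socket face, 34 mm between its front and the bridge. The low plug body in the rear gap is 30 mm high above the bench: fingertips behind the handle stay above that. Axes as the lane's.
- plug_blue_handle (a point): Middle of the top edge of the blue plug's handle, an upright plate 10 mm thick (along the lane), 42 mm wide, top 66 mm above the bench. Plugged in, 44 mm are free between its rear face and the socket face, 34 mm between its front and the bridge. The low plug body in the rear gap is 30 mm high above the bench: fingertips behind the handle stay above that. Axes as the lane's.
- lane_red_hole (a point): Centre of the mouth, on the red lane's bridge (top face 38 mm above the bench), of the 12 mm round hole through the 12 mm thick bridge, 110 mm before the socket face. A 14 mm hole in the plug's slide comes under it only when the plug is fully out. The handle's front face is then 26 mm from the hole's centre, towards the housing.
- lock_pin: Lock pin standing upright in the rack. Origin at the tip of its foot, +z up. Steel shank 9 mm diameter, 28 mm long with a 5 mm tapered tip; collar 24 mm diameter from 28 to 32 mm; yellow round grip 18 mm diameter from 32 to 62 mm. About 50 g. Fully home, its collar lies on the bridge and its origin is 28 mm below the hole's mouth.
- rack: Fixed wooden tool rack, 50 x 140 x 34 mm, origin under its centre, long along its y. Three 13 mm holes at y = -45, 0, 45 mm hold the lock pin, an awl and a brush, in any order, collars on the rack's top.
- awl: Awl standing in the rack, dark wooden handle 24 mm diameter, origin at its foot, top 90 mm above it. Leave alone.
- brush: Glue brush standing in the rack bristles up, 15 mm diameter, origin at its foot, top 99 mm above it. Leave alone.
- glue_jar: Amber glue jar, 32 mm diameter, 46 mm high, on the unit's plate between the lanes; origin under its centre. Leave alone.
- rub_block: Dark rubber block 32 x 65 x 22 mm lying on the housing; origin under its centre. Leave alone.
- tape: Roll of paper tape lying flat, 84 mm diameter, 22 mm high; origin under its centre. Leave alone.
- solvent_tin: Steel solvent dispenser, 97 mm diameter, 135 mm high with its plunger; origin under its centre. Leave alone.
- tack_tin: Flat round brass tack tin, 56 mm diameter, 20 mm high, beside the rack; origin under its centre. Leave alone.
- sand_stick: Cork sanding stick 28 x 90 x 12 mm beside the rack; origin under its centre. Leave alone.
Things that resemble listed ones, but are neither listed nor needed, are in the scene too. Of the things that look like the lock_pin, the smallest one is meant.

How it is judged:
On the way, in this order (a step that is already met when the one before it is completed fails the run):
1. the red plug is pulled fully out of its socket (value of joint plug_red above 0.025 m), for 0.2 s.
2. the lock pin stands fully home through the bridge and the plug's slide (value of joint plug_red above 0.025 m and horizontal distance between lock_pin and lane_red_hole below 0.004 m and z of lock_pin in the frame of lane_red below 0.006 m and angle between lock_pin's own z axis and vertical below 0.15 rad), for 0.2 s.
At the end, for the whole second after the job is handed in: Red plug out (over 25 of 30 mm); lock pin at rest, upright within 0.15 rad, within 4 mm of the hole's axis, its foot under 6 mm above the unit's plate (home is 2 mm); blue plug in (travel under 5 mm); awl, brush, jar, blocks, tape and tins within 30 mm of their starts (all of step 2 and value of joint plug_blue below 0.005 m and linear speed of lock_pin below 0.02 m/s and distance of each of awl, brush, glue_jar, rub_block, tape, solvent_tin, tack_tin, sand_stick from where it was at the start of the episode below 0.03 m); the robot touches nothing.
It fails at once if the blue plug is pulled out (value of joint plug_blue above 0.008 m).
It fails at once if a bystander is moved more than 40 mm (distance of any of awl, brush, glue_jar, rub_block, tape, solvent_tin, tack_tin, sand_stick from where it was at the start of the episode above 0.04 m).
It fails at once if the solvent tin is tipped (angle between solvent_tin's own z axis and vertical above 0.3 rad).
It also fails if it takes over 54 s, if anything falls off the work surface, if the arm or the gripper's body presses on something with over 40 N, if the wrist force passes 120 N, or if a joint passes its speed limit or range.

### The arm

A 7-joint arm with a two-finger parallel gripper is mounted at the origin on the work surface. World frame = base frame: x ahead of the robot, y to its left, z up, the work surface at z = 0. Lengths are in m, angles in rad, forces in N, time in s.
With the tool pointing down it reaches from about 0.425 to 0.925 m from the base axis. Payload 6.8 kg.
Tool frame: the origin (TCP) lies midway between the tips of the shut fingers; the grasp point (between the pads) lies 19 mm behind it (bot.hold_point_z is the distance from the TCP to the grasp point, in m); z points along the fingers, y is the line along which they close (so a half turn about z gives the same grasp; the last joint's range is limited). The gripper opens to 85 mm and grips with 20 to 120 N. Pads are 22 mm wide; open, the fingers measure 114 mm over their backs; the gripper's body (76 mm by 85 mm) begins 54 mm behind the grasp point. The pads swing forward as they close: fully open they stand 13 mm farther back than shut.
Start: joints at [-1.307, 0.477, 0.022, 1.555, -0.011, 1.109, -0.083], TCP at [0.245, 0.629, 0.231] pointing down, gripper open.
Joint ranges: [-2.96, 2.96], [-0.34, 2.1], [-1.41, 1.46], [0.24, 2.44], [-1.37, 4.51], [0.17, 1.92], [-2.96, 2.96]. Speed limits (rad/s): [2.39, 2.39, 3.14, 3.14, 3.14, 3.14, 3.14].

### API

Orientations are given as a unit quaternion [w, x, y, z].
In Python, from station import bot gives the robot as it stands. The module is installed in compiled form; this text tells all that it offers.
- The arm moves only by the tool step_arm, never from a script. Its argument "increments" is a list that holds one entry, the list of rows, each a list of 7 numbers: the opening, from -1 (shut) to 1 (fully open), then the shift along the tool's x, y, z in mm, then the turn, a rotation vector about the tool's x, y, z in degrees. In form: [[[grip, x, y, z, ax, ay, az], ...]]. A call has 1 to 10 rows; each row is the pose to reach, as a shift and turn from the pose commanded when the call began, along the tool's axes at that moment; what a row does not reach only later rows make up. A row lasts 1/12 s, in which the tool goes at most 41.7 mm and 7.16 degrees, less where a joint would pass 70% of its speed; a pose out of reach is approached as far as the arm can. A call with a gripper value outside its range is refused whole. The fingers move at their own pace and stop on an object; "force" is the grip in N (left out, the last holds). Time passes only in rows, so rows that repeat a pose let the fingers close. It gives the time, the measured TCP pose, the force, the opening and the grip force at its end, in the units of the state.
- bot.get_obs(): the state, without advancing time (a new reading comes with each control period).
- bot.read_camera(name): name is "scene" or "top" or "wrist"; returns a dict with "image" (420x560x3 uint8, red, green, blue), "camera_matrix" (3x3 intrinsics, pixels), "R" (3x3) and "t" (3): a world point X has camera coordinates R X + t. Camera axes: x right, y down, z forward; pixel columns grow to the right and rows downward; lengths in m; the calibration is good to about 2 mm. A picture is of the moment at which its call begins. There is no depth.
- bot.hand_in(): hands the job in; it is judged then, once.
The state is a dict: "t": time; "q": joint angles; "joint_vel": joint speeds; "joint_torque": joint torques, N m; "eef_pos": TCP position; "tool_rot": TCP orientation; "contact_force": force on the tool from outside, world axes, zero at the start; "torque": the same for the moment, N m; "gripper_width": opening from 0.0 (shut) to 1.0 (fully open); "grasp_force": force on a finger pad.
Only numpy, scipy, OpenCV 4.12 (cv2) and the standard library are available. Lean on these libraries where they do the work, as an engineer would, in place of code of your own. Each camera call takes 0.05 s, during which the arm holds its last target. There are 200 camera calls.

## Working session

There is one attempt and no reset: what is moved stays moved. The work goes in short steps, Python scripts to look and compute and a tool call to move; the robot and the scene stay as the last step left them, time stands still between calls to the robot, and variables do not carry over. Pictures are saved under pics/ and viewed, at most 10 in all, crops included, and the job is handed in when it is done.

Besides the shell and the picture viewer there is one more tool, called after ">>>" as name([rows], argument=value, ...), one row to a line, values as JSON. step_arm: Moves the arm, as the interface text tells. Its arguments: {"type":"object","properties":{"increments":{"type":"array"},"force":{"type":"number"}},"required":["increments"]}

```bash
mkdir -p pics; cat > h.py <<'E'
import numpy as np, cv2
from station import bot
def grab(name,tag):
    c=bot.read_camera(name); np.savez(f'pics/{tag}.npz',im=c['image'],K=c['camera_matrix'],R=c['R'],t=c['t'])
    cv2.imwrite(f'pics/{tag}.png',c['image'][:,:,::-1]); return c
def load(tag):
    d=np.load(f'pics/{tag}.npz'); return dict(image=d['im'],camera_matrix=d['K'],R=d['R'],t=d['t'])
def plane(c,u,v,z):
    d=c['R'].T@np.linalg.inv(c['camera_matrix'])@np.array([u,v,1.]); o=-c['R'].T@c['t']
    return o+d*(z-o[2])/d[2]
def proj(c,X):
    p=c['camera_matrix']@(c['R']@np.asarray(X,float)+c['t']); return p[:2]/p[2]
E
python3 - <<'E'
from h import *
o=bot.get_obs(); print({k:np.round(v,3) for k,v in o.items()})
for n in('top','scene'):
    c=grab(n,n); print(n,-c['R'].T@c['t'])
a=cv2.imread('pics/top.png');print(a.shape)
E
```

```text
{'t': np.float64(0.0), 'q': array([-1.307,  0.478,  0.022,  1.556, -0.011,  1.109, -0.083]), 'joint_vel': array([ 0.001, -0.001, -0.001,  0.001, -0.002,  0.002, -0.001]), 'joint_torque': array([-1.0000e-03, -5.9645e+01,  1.6080e+00, -2.8120e+01,  1.3000e-02,
        9.0000e-03,  0.0000e+00]), 'eef_pos': array([0.245, 0.628, 0.23 ]), 'tool_rot': array([-0.   ,  0.185,  0.983, -0.001]), 'contact_force': array([-0.449,  0.414, -0.196]), 'torque': array([ 0.004, -0.009, -0.013]), 'grasp_force': np.float64(0.0), 'gripper_width': np.float64(1.0)}
top [0.30554238 0.10056961 1.21557499]
scene [ 0.93216988 -0.48678032  0.79376602]
(420, 560, 3)
```

View pics/top.png

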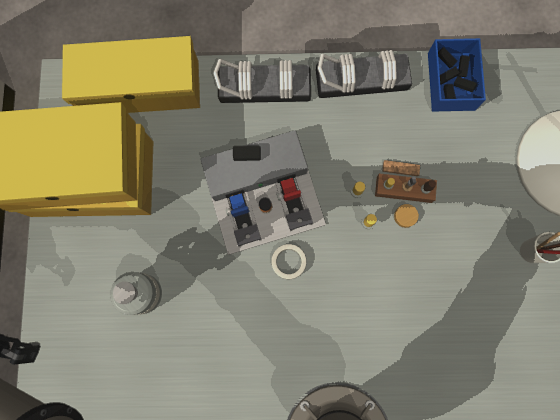

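View pics/scene.png

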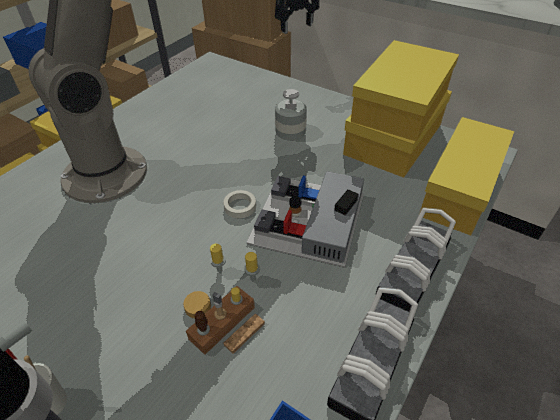

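The top view shows the unit around (265,190), with the red lane at (290,195) and the blue lane at (240,210). The rack is at (407,187). Three things could be the lock pin: yellow heads at (359,188) and (370,220), both on the bench, and (390,183) in the rack. I'll enlarge both views to compare them.

```bash
python3 - <<'E'
import cv2,numpy as np
t=cv2.imread('pics/top.png');s=cv2.imread('pics/scene.png')
a=cv2.resize(t[150:240,330:450],(400,300),interpolation=cv2.INTER_CUBIC)
b=cv2.resize(s[230:350,170:290],(400,400),interpolation=cv2.INTER_CUBIC)[:300*400//300]
d=cv2.resize(t[120:260,195:335],(400,400),interpolation=cv2.INTER_CUBIC)[:,:]
o=np.zeros((600,800,3),np.uint8);o[:300,:400]=a
o[300:600,:400]=cv2.resize(s[170:270,220:370],(400,300),interpolation=cv2.INTER_CUBIC)
o[:300,400:]=cv2.resize(s[235:355,170:290],(300,300),interpolation=cv2.INTER_CUBIC).repeat(1,axis=0)[:, :].copy() if 0 else cv2.resize(s[235:355,170:290],(400,300),interpolation=cv2.INTER_CUBIC)
o[300:,400:700]=cv2.resize(t[120:260,195:335],(300,300),interpolation=cv2.INTER_CUBIC)
cv2.imwrite('pics/crop1.png',o)
E
```

```text
(no output)
```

View pics/crop1.png

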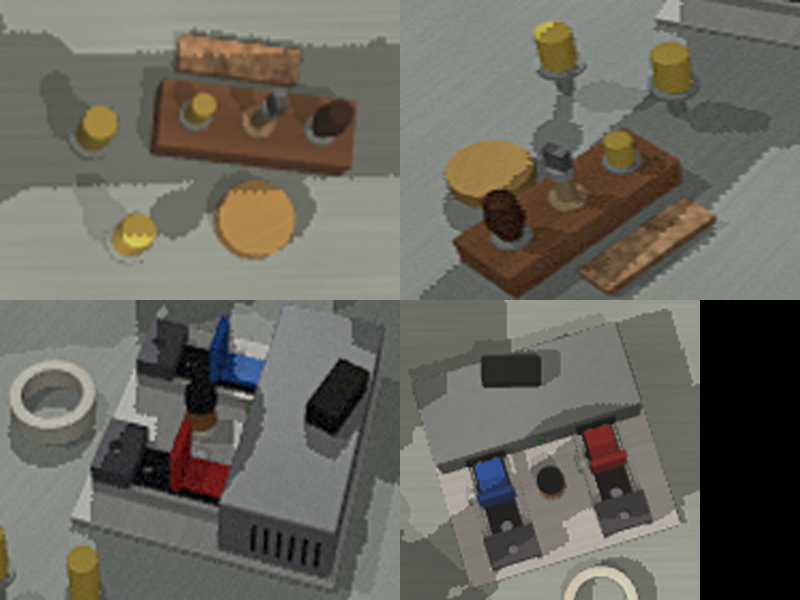

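The crop shows the candidates clearly. (359,188) and (370,220) are larger yellow-headed pins standing on the bench. The one at (390,183) in the rack is smallest and also matches "standing in the rack", so that is the lock pin. The red lane's bridge hole is near top (296,210) and the blue one near (250,238). Next I'll measure.

```bash
python3 - <<'E'
from h import *
t=load('top');s=load('scene')
def blobs(c,lo,hi,roi,amin=8):
    h=cv2.cvtColor(c['image'],cv2.COLOR_RGB2HSV); m=cv2.inRange(h,lo,hi)
    x0,y0,x1,y1=roi; k=np.zeros_like(m);k[y0:y1,x0:x1]=m[y0:y1,x0:x1]
    n,l,st,ce=cv2.connectedComponentsWithStats(k)
    return [(st[i,4],ce[i].round(1),st[i,:4],(l==i)) for i in range(1,n) if st[i,4]>=amin]
for c,roi,n in((t,(345,165,445,235),'top'),(s,(180,230,290,350),'scene')):
    for b in blobs(c,(22,120,70),(34,255,255),roi):
        print(n,'yel',b[:3], plane(c,*b[1],.053).round(4))
# triangulate rack pin is from masks later; red/blue handles
for nm,lo,hi in(('red',(0,130,60),(8,255,255)),('red2',(172,130,60),(180,255,255)),('blue',(105,120,60),(125,255,255))):
    for c,roi,n in((t,(200,160,330,260),'top'),(s,(240,160,350,260),'scene')):
        for b in blobs(c,lo,hi,roi): print(n,nm,b[:3])
for (u,v) in((296.3,209.6),(250.5,238)): print('hole',plane(t,u,v,.038).round(4))
g=cv2.cvtColor(t['image'],cv2.COLOR_RGB2HSV)
# housing top corners approx from crop
P=[(413,378),(612,322),(641,403),(442,464)]
for x,y in P:
    u=195+(x-400)*140/300;v=120+(y-300)*140/300; print('house',round(u,1),round(v,1),plane(t,u,v,.065).round(4))
# rack top corners
for x,y in[(163,80),(356,100),(350,172),(152,152)]:
    u=330+x*.3;v=150+y*.3; print('rack',plane(t,u,v,.034).round(4))
E
```

```text
top yel (np.int32(35), array([389.9, 182.1]), array([386, 179,   8,   8], dtype=int32)) [ 0.5837 -0.1392  0.053 ]
top yel (np.int32(80), array([358.9, 187.7]), array([353, 182,  12,  13], dtype=int32)) [ 0.5713 -0.0652  0.053 ]
top yel (np.int32(58), array([370.4, 221.1]), array([364, 215,  13,  11], dtype=int32)) [ 0.4906 -0.0888  0.053 ]
top yel (np.int32(8), array([367.6, 217. ]), array([366, 216,   4,   3], dtype=int32)) [ 0.5005 -0.0827  0.053 ]
scene yel (np.int32(195), array([216.1, 253.2]), array([210, 244,  13,  20], dtype=int32)) [ 0.4816 -0.0789  0.053 ]
scene yel (np.int32(205), array([251. , 261.5]), array([245, 252,  13,  20], dtype=int32)) [ 0.5596 -0.0551  0.053 ]
scene yel (np.int32(109), array([235.5, 294.2]), array([231, 287,  10,  15], dtype=int32)) [ 0.5824 -0.1391  0.053 ]
top red (np.int32(289), array([289.5, 189.3]), array([281, 178,  20,  23], dtype=int32))
scene red (np.int32(243), array([292.7, 225.5]), array([284, 210,  22,  26], dtype=int32))
top blue (np.int32(290), array([237.8, 204.9]), array([229, 193,  19,  24], dtype=int32))
scene blue (np.int32(223), array([306.6, 189.9]), array([299, 175,  20,  24], dtype=int32))
hole [0.5237 0.0841 0.038 ]
hole [0.457  0.1939 0.038 ]
house 201.1 156.4 [0.6518 0.3097 0.065 ]
house 293.9 130.3 [0.7128 0.0866 0.065 ]
house 307.5 168.1 [0.6184 0.0562 0.065 ]
house 214.6 196.5 [0.5531 0.2762 0.065 ]
rack [ 0.6088 -0.1176  0.034 ]
rack [ 0.5915 -0.256   0.034 ]
rack [ 0.5385 -0.2481  0.034 ]
rack [ 0.5555 -0.1071  0.034 ]
```

```bash
cat >> h.py <<'E'
from scipy.spatial.transform import Rotation as Ro
def go(p,yaw):
    "increments for TCP at p, tool down, tool y axis at heading yaw (deg)"
    o=bot.get_obs(); q=o['tool_rot']; R=Ro.from_quat([q[1],q[2],q[3],q[0]])
    y=np.array([np.cos(np.radians(yaw)),np.sin(np.radians(yaw)),0]);z=np.array([0,0,-1.])
    T=Ro.from_matrix(np.column_stack([np.cross(y,z),y,z]))
    d=R.inv().apply(np.asarray(p)-o['eef_pos'])*1000; r=(R.inv()*T).as_rotvec(degrees=True)
    print('t',round(float(o['t']),2),'shift',d.round(1),'rot',r.round(1),'F',o['contact_force'].round(1))
E
python3 -c "
from h import *
go([.54,.09,.23],107.2)"
```

```text
t 0.1 shift [-470.4 -394.5    1.1] rot [ -0.1  -0.  -38.5] F [ 0.  -0.2 -0.8]
```

>>> step_arm([
  [[1, -470, -394, 0, 0, 0, -38.5], [1, -470, -394, 0, 0, 0, -38.5], [1, -470, -394, 0, 0, 0, -38.5], [1, -470, -394, 0, 0, 0, -38.5], [1, -470, -394, 0, 0, 0, -38.5], [1, -470, -394, 0, 0, 0, -38.5], [1, -470, -394, 0, 0, 0, -38.5], [1, -470, -394, 0, 0, 0, -38.5], [1, -470, -394, 0, 0, 0, -38.5], [1, -470, -394, 0, 0, 0, -38.5]],
])

```text
t: 0.93
eef_pos: [0.4456, 0.2618, 0.2312]
tool_rot: [-0.0, -0.149, 0.989, -0.0]
contact_force: [-0.5, 1.1, -0.9]
gripper_width: 1.0
grasp_force: 0.0
```

```bash
python3 -c "
from h import *
go([.54,.09,.23],107.2)"
```

```text
t 0.93 shift [ -39.4 -192.     1.2] rot [ 0. -0. -0.] F [-0.5  1.1 -0.9]
```

>>> step_arm([
  [[-1, -39, -190, 0, 0, 0, 0], [-1, -39, -190, 0, 0, 0, 0], [-1, -39, -190, 0, 0, 0, 0], [-1, -39, -190, 0, 0, 0, 0], [-1, -39, -190, 0, 0, 0, 0], [-1, -39, -190, 0, 0, 0, 0], [-1, -39, -190, 0, 0, 0, 0]],
])

```text
t: 1.52
eef_pos: [0.5389, 0.0919, 0.2309]
tool_rot: [-0.0, -0.147, 0.989, -0.0]
contact_force: [0.3, -0.2, -0.0]
gripper_width: 0.007
grasp_force: 0.0
```

```bash
python3 -c "
from h import *
o=bot.get_obs();print(o['eef_pos'],o['gripper_width'])
c=grab('wrist','w1');print(-c['R'].T@c['t'],c['R'][2])
for n,x in (('hole',-.11),('handle',-.049)):
  e=np.array([.955,.296]);l=np.array([.605,.1041])+x*e
  print(n,l,proj(c,[*l,.038 if n=='hole' else .066]))"
```

```text
[0.53894626 0.0919368  0.2308946 ] 0.006824789883505824
[0.46793535 0.07020887 0.37328736] [ 0.27736511  0.08446551 -0.9570445 ]
hole [0.49995 0.07154] [273.60792076 138.7071553 ]
handle [0.558205 0.089596] [273.67141262 209.48412687]
```

View pics/w1.png

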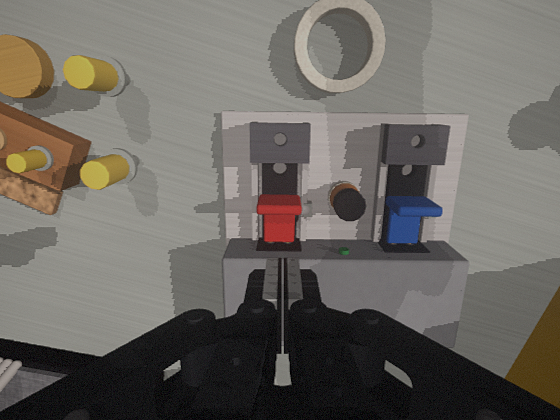

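The wrist view shows the red bridge hole at about (280,140), the red handle top edge at about (280,203) and the blue hole at (417,140). I'll refine these with masks.

```bash
python3 - <<'E'
from h import *
c=load('w1');g=cv2.cvtColor(c['image'],cv2.COLOR_RGB2GRAY).astype(int)
H=[]
for u,v in((280,140),(417,140)):
    w=g[v-9:v+10,u-9:u+10]; m=(w>np.median(w)+25); 
    l=cv2.connectedComponentsWithStats(m.astype(np.uint8));i=1+np.argmax(l[2][1:,4])
    p=l[3][i]+[u-9,v-9];print('hole px',p,l[2][i]);X=plane(c,*p,.038);H.append(X);print(X.round(4))
d=(H[1]-H[0])[:2];print('sep',np.hypot(*d),'tool y yaw',np.degrees(np.arctan2(d[1],d[0])))
hsv=cv2.cvtColor(c['image'],cv2.COLOR_RGB2HSV)
m=cv2.inRange(hsv,(0,130,50),(8,255,255))|cv2.inRange(hsv,(172,130,50),(180,255,255))
m[:180]=0;m[260:]=0;m[:,:240]=0;m[:,320:]=0
print('red rows',[(r,int(x.min()),int(x.max())) for r in range(190,250,3) for x in[np.where(m[r])[0]] if len(x)])
print('red col',np.where(m[:,280])[0][[0,-1]])
# brightness of column through the red handle and the lane for the front edge
print([int(hsv[r,280,2]) for r in range(190,250)])
# housing front top edge
for u,v in((228,240),(228,258),(464,258)): print(plane(c,u,v,.065).round(4))
for v in(198,213): print('handle edge',plane(c,280,v,.066).round(4))
E
```

```text
hole px [275.6 141. ] [4 8 3 5 5]
[0.5014 0.0739 0.038 ]
hole px [415.  140.5] [ 4  5  7 10 54]
[0.4628 0.1992 0.038 ]
sep 0.13108127855570492 tool y yaw 107.15836555998112
red rows [(196, 260, 298), (199, 259, 299), (202, 258, 299), (205, 257, 300), (208, 257, 301), (211, 257, 300), (214, 263, 298), (217, 264, 294), (220, 263, 294), (223, 263, 294), (226, 264, 294), (229, 264, 294), (232, 264, 294), (235, 264, 294), (238, 264, 294), (241, 264, 293)]
red col [195 241]
[53, 55, 54, 45, 71, 105, 108, 107, 108, 108, 109, 110, 107, 109, 105, 120, 162, 167, 173, 172, 168, 166, 168, 148, 129, 153, 152, 151, 152, 151, 153, 151, 149, 170, 170, 170, 168, 167, 167, 166, 168, 166, 166, 167, 167, 168, 167, 168, 168, 169, 180, 127, 48, 38, 43, 48, 41, 42, 42, 41]
[0.5998 0.0571 0.065 ]
[0.6176 0.0617 0.065 ]
[0.5518 0.2775 0.065 ]
handle edge [0.5461 0.092  0.066 ]
handle edge [0.5597 0.0961 0.066 ]
```

```bash
python3 -c "
from h import *
go([.582,.103,.042],107.2)"
```

```text
t 1.57 shift [-44.6  -4.3 188.8] rot [ 0.  -0.1 -0.1] F [0.6 0.7 0.9]
```

>>> step_arm([
  [[-1, -44.5, -2, 0, 0, 0, 0], [-1, -44.5, -2, 0, 0, 0, 0], [-1, -44.5, -2, 40, 0, 0, 0], [-1, -44.5, -2, 80, 0, 0, 0], [-1, -44.5, -2, 120, 0, 0, 0], [-1, -44.5, -2, 150, 0, 0, 0], [-1, -44.5, -2, 170, 0, 0, 0], [-1, -44.5, -2, 188, 0, 0, 0], [-1, -44.5, -2, 188, 0, 0, 0], [-1, -44.5, -2, 188, 0, 0, 0]],
])

```text
t: 2.4
eef_pos: [0.5806, 0.1069, 0.0427]
tool_rot: [-0.001, -0.151, 0.989, 0.0]
contact_force: [-0.1, 0.5, 0.4]
gripper_width: 0.001
grasp_force: 0.0
```

```bash
python3 -c "
from h import *
go([.582,.103,.042],107.2)
p=bot.get_obs()['eef_pos'];print(p, (p-[.582,.103,.042]))"
```

```text
t 2.4 shift [-0.2 -4.1  0.7] rot [ 0.1 -0.1  0.1] F [-0.1  0.5  0.4]
[0.58057173 0.10689289 0.04265663] [-0.00142827  0.00389289  0.00065663]
```

>>> step_arm([
  [[-1, 4, -4, 0, 0, 0, 0], [-1, 9, -4, 0, 0, 0, 0], [-1, 13, -4, 0, 0, 0, 0], [-1, 17, -4, 0, 0, 0, 0], [-1, 21, -4, 0, 0, 0, 0], [-1, 25, -4, 0, 0, 0, 0], [-1, 29, -4, 0, 0, 0, 0], [-1, 32, -4, 0, 0, 0, 0], [-1, 35, -4, 0, 0, 0, 0], [-1, 35, -4, 0, 0, 0, 0]],
])

```text
t: 3.23
eef_pos: [0.5485, 0.0907, 0.0434]
tool_rot: [-0.001, -0.149, 0.989, 0.0]
contact_force: [0.1, 0.5, -0.4]
gripper_width: 0.0
grasp_force: 0.0
```

```bash
python3 - <<'E'
from h import *
go([.582,.103,.042],107.2)
c=grab('wrist','w2')
hsv=cv2.cvtColor(c['image'],cv2.COLOR_RGB2HSV)
m=cv2.inRange(hsv,(0,130,50),(8,255,255))|cv2.inRange(hsv,(172,130,50),(180,255,255))
ys,xs=np.where(m);print(len(xs),xs.min(),xs.max(),ys.min(),ys.max())
E
```

```text
t 3.23 shift [-35.6   1.8   1.4] rot [ 0.  -0.1 -0. ] F [ 0.1  0.5 -0.4]
5459 231 395 219 293
```

View pics/w2.png

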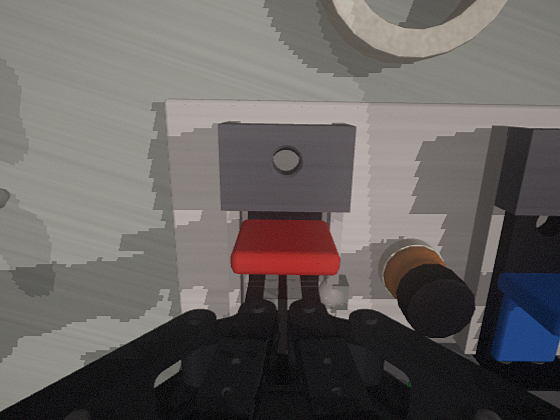

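The wrist view shows the red handle well out, spanning rows 219-274. The bridge hole is clearly visible at about (286,159).

```bash
python3 - <<'E'
from h import *
c=load('w2');g=cv2.cvtColor(c['image'],cv2.COLOR_RGB2GRAY)
w=g[135:185,255:320];print('bridge',np.median(w))
m=(abs(w.astype(int)-np.median(w))>12).astype(np.uint8);n,l,s,ce=cv2.connectedComponentsWithStats(m)
for i in range(1,n):
    if s[i,4]>30: print('blob',s[i],ce[i]+[255,135])
for p in[(286,159)]: print('hole',plane(c,*p,.038).round(4))
hsv=cv2.cvtColor(c['image'],cv2.COLOR_RGB2HSV);print([int(x) for x in hsv[215:280,270,2]])
e=np.array([.955,.296]);h=plane(c,286,159,.038)[:2]
for v in(219,250,252,254,274):print(v,((plane(c,286,v,.066)[:2]-h)@e*1000).round(1))
E
```

```text
bridge 86.0
blob [ 17  10  31  32 701] [287.45649073 160.30670471]
hole [0.4982 0.0767 0.038 ]
[43, 44, 43, 41, 69, 106, 103, 102, 104, 103, 103, 104, 106, 105, 109, 103, 108, 106, 106, 109, 107, 107, 109, 105, 111, 111, 112, 110, 109, 110, 108, 110, 110, 111, 109, 111, 124, 136, 150, 162, 165, 168, 168, 169, 171, 173, 175, 175, 175, 174, 172, 170, 170, 169, 169, 170, 159, 148, 141, 115, 94, 94, 101, 101, 85]
219 17.4
250 29.4
252 30.2
254 31.0
274 39.2
```

>>> step_arm([
  [[-1, 2, 2, 0, 0, 0, 0], [-1, 4, 2, 0, 0, 0, 0], [-1, 6, 2, 0, 0, 0, 0], [-1, 6, 2, 0, 0, 0, 0], [-1, 6, 2, 0, 0, 0, 0]],
])

```text
t: 3.7
eef_pos: [0.5442, 0.0916, 0.0434]
tool_rot: [0.001, -0.15, 0.989, 0.0]
contact_force: [6.0, 1.5, -3.6]
gripper_width: -0.0
grasp_force: 2.6
```

>>> step_arm([
  [[-1, 1, 0, 0, 0, 0, 0], [-1, 2, 0, 0, 0, 0, 0], [-1, 2, 0, 0, 0, 0, 0]],
])

```text
t: 3.95
eef_pos: [0.5442, 0.0915, 0.0437]
tool_rot: [0.003, -0.15, 0.989, 0.0]
contact_force: [10.3, 2.0, -7.8]
gripper_width: 0.002
grasp_force: 4.8
```

```bash
python3 - <<'E'
from h import *
c=grab('wrist','w3');g=cv2.cvtColor(c['image'],cv2.COLOR_RGB2GRAY)
go([.544,.0916,.2],107.2)
w=g[130:215,245:330]
m=(abs(w.astype(int)-86)>12).astype(np.uint8)
n,l,s,ce=cv2.connectedComponentsWithStats(m)
for i in range(1,n):
    if s[i,4]>100: u=s[i,:2]+s[i,2:4]/2+[245,130];print(s[i],u,plane(c,*u,.038).round(4))
# pin
t=load('top');s=load('scene')
def tri(pa,pb):
    A=[];
    for q,(u,v) in((t,pa),(s,pb)):
        P=q['camera_matrix']@np.c_[q['R'],q['t']];A+=[u*P[2]-P[0],v*P[2]-P[1]]
    v=np.linalg.svd(np.array(A))[2][-1];return v[:3]/v[3]
print('pin',tri((389.9,182.1),(235.5,294.2)))
E
```

```text
t 4.0 shift [-8.000e-01  1.000e-01 -1.563e+02] rot [-0.   0.3  0. ] F [ 9.   1.9 -7.4]
[  0   0  85   6 417] [287.5 133. ] [0.4835 0.0749 0.038 ]
[ 23  24  30  32 693] [283. 170.] [0.4987 0.0777 0.038 ]
pin [ 0.58322678 -0.13920457  0.05395641]
```

>>> step_arm([
  [[-1, -6, 0, 0, 0, 0, 0], [-1, -7, 0, 0, 0, 0, 0], [-1, -7, 0, -30, 0, 0, 0], [-1, -7, 0, -70, 0, 0, 0], [-0.1, -7, 0, -110, 0, 0, 0], [-0.1, -7, 0, -120, 0, 0, 0], [-0.1, -7, 0, -120, 0, 0, 0]],
])

```text
t: 4.58
eef_pos: [0.5495, 0.0929, 0.1667]
tool_rot: [0.003, -0.149, 0.989, 0.0]
contact_force: [-0.1, -0.4, -0.2]
gripper_width: 0.418
grasp_force: 0.0
```

```bash
python3 - <<'E'
from h import *
print(bot.get_obs()['q'].round(2), bot.get_obs()['gripper_width'])
c=grab('wrist','w4')
go([.583,-.139,.16],172.9)
go([.583,-.139,.16],82.9)
E
```

```text
[-0.4   0.36  0.15  1.92 -0.07  0.87  1.66] 0.41829722665026337
t 4.63 shift [  35.2 -231.6    4.3] rot [ -0.    0.1 -65.7] F [ 0.  -1.1 -0.9]
t 4.63 shift [  35.2 -231.6    4.3] rot [ 0.   0.1 24.3] F [ 0.  -1.1 -0.9]
```

View pics/w4.png

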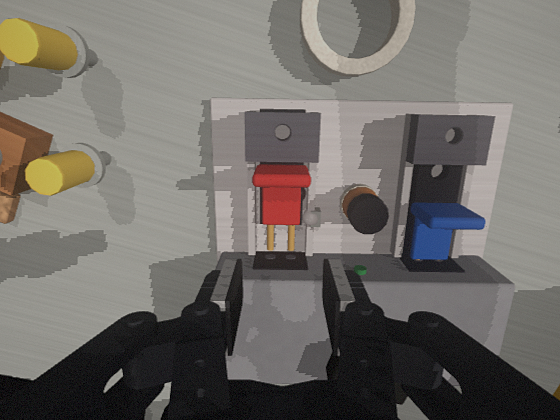

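The wrist view shows the red plug fully out with its blades clear at (280,240). The blue plug is untouched, and the hole is at (283,131). Joint 7's range means turning the other way, by +114 deg.

>>> step_arm([
  [[-0.1, 35, -230, 0, 0, 0, 114], [-0.1, 35, -230, 0, 0, 0, 114], [-0.1, 35, -230, 0, 0, 0, 114], [-0.1, 35, -230, 0, 0, 0, 114], [-0.1, 35, -230, 0, 0, 0, 114], [-0.1, 35, -230, 0, 0, 0, 114], [-0.1, 35, -230, 0, 0, 0, 114], [-0.1, 35, -230, 0, 0, 0, 114], [-0.1, 35, -230, 0, 0, 0, 114], [-0.1, 35, -230, 0, 0, 0, 114]],
])

```text
t: 5.47
eef_pos: [0.5807, -0.1375, 0.1609]
tool_rot: [-0.002, 0.46, 0.888, -0.001]
contact_force: [-0.6, -0.0, -0.3]
gripper_width: 0.451
grasp_force: 0.0
```

```bash
python3 - <<'E'
from h import *
go([.583,-.139,.16],-7.1)
print(bot.get_obs()['q'].round(2), bot.get_obs()['gripper_width'])
E
```

```text
t 5.47 shift [-2.6  1.   0.9] rot [-0.3 -0.1 42.3] F [-0.6 -0.  -0.3]
[-0.25  0.46  0.5   1.84 -0.27  0.91  0.99] 0.4513930690376254
```

>>> step_arm([
  [[-0.1, 0, 0, 0, 0, 0, 42], [-0.1, 0, 0, 0, 0, 0, 42], [-0.1, 0, 0, 0, 0, 0, 42], [-0.1, 0, 0, 0, 0, 0, 42], [-0.1, 0, 0, 0, 0, 0, 42], [-0.1, 0, 0, 0, 0, 0, 42], [-0.1, 0, 0, 0, 0, 0, 42]],
])

```text
t: 6.05
eef_pos: [0.5809, -0.137, 0.161]
tool_rot: [-0.001, 0.747, 0.665, -0.002]
contact_force: [0.1, 0.1, -0.1]
gripper_width: 0.449
grasp_force: 0.0
```

```bash
python3 - <<'E'
from h import *
go([.583,-.139,.0425],-7.1)
c=grab('wrist','w5')
hsv=cv2.cvtColor(c['image'],cv2.COLOR_RGB2HSV);m=cv2.inRange(hsv,(22,120,60),(34,255,255))
n,l,s,ce=cv2.connectedComponentsWithStats(m)
for i in range(1,n):
    if s[i,4]>60: print(s[i],ce[i].round(1),plane(c,*ce[i],.06).round(4))
print('expect',proj(c,[.583,-.139,.068]),proj(c,[.583,-.139,.038]))
E
```

```text
t 6.05 shift [ -1.6   2.9 118.5] rot [-0.3  0.1  0.5] F [ 0.1  0.1 -0.1]
[ 226   85   42   43 1338] [245.8 105.9] [ 0.5646 -0.0621  0.06  ]
[ 110  139   49   40 1236] [130.9 158.4] [ 0.4802 -0.0874  0.06  ]
[275 195  24  32 518] [286.  212.3] [ 0.5828 -0.1386  0.06  ]
expect [286.44430593 216.15543755] [286.20439661 204.41421161]
```

View pics/w5.png

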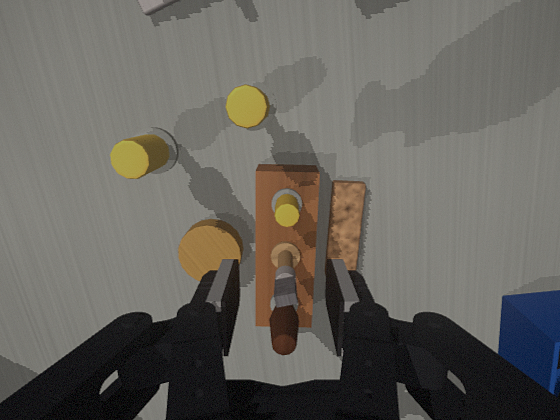

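The wrist view shows the lock pin in the rack at (286,213), between the finger pads, exactly where it was predicted. The brush and awl are below it in the image. I'll descend and grip.

>>> step_arm([
  [[-0.1, -1.6, 2.9, 40, 0, 0, 0.5], [-0.1, -1.6, 2.9, 70, 0, 0, 0.5], [-0.1, -1.6, 2.9, 95, 0, 0, 0.5], [-0.1, -1.6, 2.9, 110, 0, 0, 0.5], [-0.1, -1.6, 2.9, 118, 0, 0, 0.5], [-0.1, -1.6, 2.9, 118, 0, 0, 0.5], [-0.1, -1.6, 2.9, 118, 0, 0, 0.5]],
])

```text
t: 6.68
eef_pos: [0.585, -0.1397, 0.0452]
tool_rot: [-0.0, 0.748, 0.664, -0.0]
contact_force: [-0.3, -0.5, 0.0]
gripper_width: 0.448
grasp_force: 0.0
```

```bash
python3 - <<'E'
from h import *
go([.583,-.139,.0425],-7.1)
E
```

```text
t 6.68 shift [ 0.4 -2.1  2.7] rot [-0.   0.   0.2] F [-0.3 -0.5  0. ]
```

>>> step_arm([
  [[-0.1, 0.4, -2, 2, 0, 0, 0], [-0.1, 0.4, -2, 2, 0, 0, 0], [-1, 0.4, -2, 2, 0, 0, 0], [-1, 0.4, -2, 2, 0, 0, 0], [-1, 0.4, -2, 2, 0, 0, 0], [-1, 0.4, -2, 2, 0, 0, 0], [-1, 0.4, -2, 2, 0, 0, 0], [-1, 0.4, -2, 2, 0, 0, 0]],
], force=50)

```text
t: 7.35
eef_pos: [0.5838, -0.1387, 0.0442]
tool_rot: [0.0, 0.748, 0.663, 0.001]
contact_force: [-1.7, 1.6, 6.2]
gripper_width: 0.185
grasp_force: 48.7
```

```bash
python3 - <<'E'
from h import *
go([.583,-.139,.0425],-7.1)
o=bot.get_obs();print(o['torque'])
E
```

```text
t 7.35 shift [-0.4 -0.8  1.7] rot [ 0.1 -0.   0.2] F [-1.7  1.6  6.2]
[ 0.17021919  0.35741402 -0.04873394]
```

>>> step_arm([
  [[-1, 0, 0, -15, 0, 0, 0], [-1, 0, 0, -35, 0, 0, 0], [-1, 0, 0, -65, 0, 0, 0], [-1, 0, 0, -95, 0, 0, 0], [-1, 0, 0, -120, 0, 0, 0], [-1, 0, 0, -120, 0, 0, 0], [-1, 0, 0, -120, 0, 0, 0]],
])

```text
t: 7.93
eef_pos: [0.5842, -0.1388, 0.1647]
tool_rot: [0.001, 0.748, 0.663, 0.001]
contact_force: [-1.0, -0.2, -0.5]
gripper_width: 0.19
grasp_force: 48.8
```

```bash
python3 - <<'E'
from h import *
go([.4985,.0772,.16],107.2)
E
```

```text
t 7.93 shift [ 204.1 -111.1    4.5] rot [ 1.000e-01  2.000e-01 -1.141e+02] F [-1.  -0.2 -0.5]
```

>>> step_arm([
  [[-1, 204, -111, 0, 0, 0, -114], [-1, 204, -111, 0, 0, 0, -114], [-1, 204, -111, 0, 0, 0, -114], [-1, 204, -111, 0, 0, 0, -114], [-1, 204, -111, 0, 0, 0, -114], [-1, 204, -111, 0, 0, 0, -114], [-1, 204, -111, 0, 0, 0, -114], [-1, 204, -111, 0, 0, 0, -114], [-1, 204, -111, 0, 0, 0, -114], [-1, 204, -111, 0, 0, 0, -114]],
])

```text
t: 8.77
eef_pos: [0.4965, 0.0775, 0.162]
tool_rot: [-0.001, 0.215, 0.977, -0.001]
contact_force: [-0.0, -0.5, -1.2]
gripper_width: 0.191
grasp_force: 48.7
```

```bash
python3 - <<'E'
from h import *
go([.4985,.0772,.16],107.2)
E
```

```text
t 8.77 shift [-1.9  0.6  2. ] rot [ -0.   -0.1 -42.1] F [-0.  -0.5 -1.2]
```

Turn the rest of the way and descend to about z=0.095 (foot at about 57 mm, above the bridge at 38), then look.

>>> step_arm([
  [[-1, 0, 0, 0, 0, 0, -42], [-1, 0, 0, 0, 0, 0, -42], [-1, 0, 0, 0, 0, 0, -42], [-1, 0, 0, 0, 0, 0, -42], [-1, 0, 0, 20, 0, 0, -42], [-1, 0, 0, 45, 0, 0, -42], [-1, 0, 0, 67, 0, 0, -42], [-1, 0, 0, 67, 0, 0, -42], [-1, 0, 0, 67, 0, 0, -42], [-1, 0, 0, 67, 0, 0, -42]],
])

```text
t: 9.6
eef_pos: [0.4978, 0.0771, 0.0966]
tool_rot: [-0.0, -0.145, 0.989, -0.0]
contact_force: [-0.2, -0.8, -0.0]
gripper_width: 0.194
grasp_force: 48.8
```

```bash
python3 - <<'E'
from h import *
go([.4985,.0772,.095],107.2)
o=bot.get_obs();p=o['eef_pos'];print(p)
c=grab('wrist','w6');print('hole px',proj(c,[.4985,.0772,.038]),'foot',proj(c,[p[0],p[1],p[2]-.0382]))
t=grab('top','top2');s=grab('scene','sc2')
im=cv2.imread('pics/w6.png')
a=cv2.resize(im[60:360,150:450],(500,500),interpolation=cv2.INTER_CUBIC)
u,v=map(int,proj(s,[.4985,.0772,.05]));b=cv2.resize(cv2.imread('pics/sc2.png')[v-40:v+40,u-30:u+30],(300,400),interpolation=cv2.INTER_CUBIC)
print(u,v)
o=np.zeros((500,800,3),np.uint8);o[:,:500]=a;o[:400,500:]=b;cv2.imwrite('pics/crop2.png',o)
E
```

```text
t 9.6 shift [-0.7 -0.1  1.6] rot [-0.  -0.  -0.5] F [-0.2 -0.8 -0. ]
[0.4978249  0.07711158 0.09659592]
hole px [282.1513734  232.70913791] foot [282.35421863 244.49406741]
263 214
```

View pics/crop2.png

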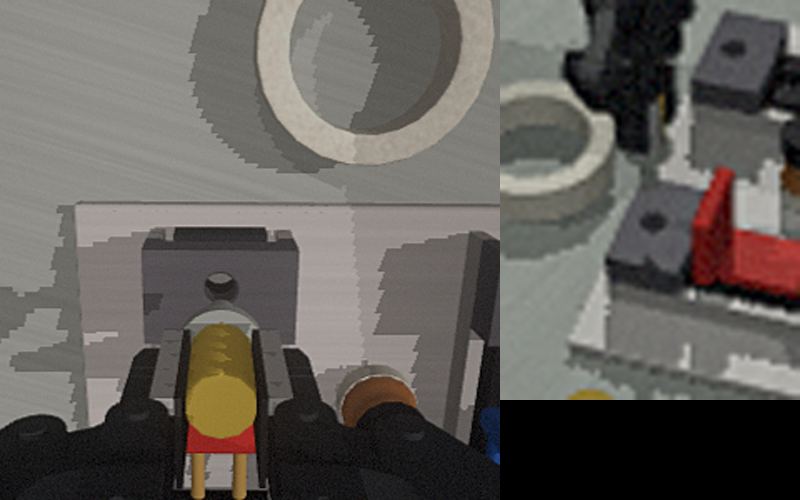

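The crop shows the hole at full-image pixel (282.6,232.2), 0.5 px from the prediction. The pin collar is centred on the same column. I'll check the fore-aft offset from the collar's rim.

```bash
python3 - <<'E'
from h import *
c=load('w6');p=np.array([.4978,.0771,.0966]);e=np.array([.955,.296,0])
foot=p[2]-.0382
print('rim pred bot/top',proj(c,[*(p-.012*e)[:2],foot+.028]),proj(c,[*(p-.012*e)[:2],foot+.032]),'griptop',[proj(c,[*(p+k*.009*e)[:2],foot+.062])[1] for k in(-1,1)])
print('per mm',proj(c,[*(p-.013*e)[:2],foot+.032])[1]-proj(c,[*(p-.012*e)[:2],foot+.032])[1])
hsv=cv2.cvtColor(c['image'],cv2.COLOR_RGB2HSV);print([tuple(int(k) for k in hsv[r,283]) for r in range(238,262,1)])
m=cv2.inRange(hsv,(22,120,40),(34,255,255));m[:, :250]=0;m[:,315:]=0;ys,xs=np.where(m);print(ys.min(),ys.max(),xs.min(),xs.max())
g=hsv[:,:,2];w=g[215:240,265:300].astype(int);mm=(abs(w-np.median(w))>12).astype(np.uint8);n,l,s,ce=cv2.connectedComponentsWithStats(mm)
for i in range(1,n):
  if s[i,4]>60:print(s[i],s[i,:2]+s[i,2:4]/2+[265,215],plane(c,*(s[i,:2]+s[i,2:4]/2+[265,215]),.038))
E
```

```text
rim pred bot/top [282.13884903 243.52272786] [282.14003553 246.85573305] griptop [np.float64(285.2100197575681), np.float64(326.33994033002057)]
per mm -2.0357507551207448
[(0, 12, 43), (0, 24, 53), (11, 22, 91), (5, 18, 87), (20, 18, 84), (30, 11, 92), (30, 18, 85), (26, 22, 81), (30, 12, 145), (23, 14, 146), (23, 14, 141), (20, 11, 141), (30, 14, 142), (21, 13, 142), (15, 7, 144), (22, 52, 123), (21, 167, 124), (21, 171, 106), (20, 163, 103), (21, 156, 116), (22, 164, 123), (22, 166, 120), (22, 157, 125), (22, 159, 127)]
255 322 261 303
[  8   8  20  17 283] [283.  231.5] [0.49760088 0.07747016 0.038     ]
```

Pin and hole agree within about 0.5 mm, so I'll insert.

>>> step_arm([
  [[-1, 0, 0.3, 8, 0, 0, -0.5], [-1, 0, 0.3, 14, 0, 0, -0.5], [-1, 0, 0.3, 18, 0, 0, -0.5], [-1, 0, 0.3, 21, 0, 0, -0.5], [-1, 0, 0.3, 24, 0, 0, -0.5], [-1, 0, 0.3, 27, 0, 0, -0.5], [-1, 0, 0.3, 29, 0, 0, -0.5], [-1, 0, 0.3, 29, 0, 0, -0.5]],
])

```text
t: 10.42
eef_pos: [0.4978, 0.0774, 0.067]
tool_rot: [0.0, -0.149, 0.989, -0.0]
contact_force: [1.0, -0.5, -1.3]
gripper_width: 0.185
grasp_force: 48.8
```

>>> step_arm([
  [[-1, 0, 0, 4, 0, 0, 0], [-1, 0, 0, 8, 0, 0, 0], [-1, 0, 0, 11, 0, 0, 0], [-1, 0, 0, 14, 0, 0, 0], [-1, 0, 0, 16, 0, 0, 0], [-1, 0, 0, 18, 0, 0, 0], [-1, 0, 0, 18, 0, 0, 0], [-1, 0, 0, 18, 0, 0, 0]],
])

```text
t: 11.08
eef_pos: [0.4978, 0.0774, 0.0492]
tool_rot: [0.0, -0.149, 0.989, -0.0]
contact_force: [1.2, -1.3, -1.3]
gripper_width: 0.191
grasp_force: 48.8
```

Almost home and no contact yet. I'll press gently for the last 1-2 mm, then release to a partial opening.

>>> step_arm([
  [[-1, 0, 0, 1, 0, 0, 0], [-1, 0, 0, 2, 0, 0, 0], [-1, 0, 0, 2, 0, 0, 0], [-1, 0, 0, 2, 0, 0, 0]],
])

```text
t: 11.42
eef_pos: [0.498, 0.0775, 0.0482]
tool_rot: [0.0, -0.149, 0.989, 0.0]
contact_force: [-0.0, -0.8, 9.2]
gripper_width: 0.192
grasp_force: 50.1
```

Contact at 9 N with z=0.0482, exactly the predicted home height. Releasing and going up.

>>> step_arm([
  [[-0.4, 0, 0, 0, 0, 0, 0], [-0.25, 0, 0, 0, 0, 0, 0], [-0.25, 0, 0, 0, 0, 0, 0], [-0.25, 0, 0, -8, 0, 0, 0], [-0.25, 0, 0, -25, 0, 0, 0], [-0.25, 0, 0, -55, 0, 0, 0], [-0.25, 0, 0, -90, 0, 0, 0], [-0.25, 0, 0, -125, 0, 0, 0], [-0.25, -50, 0, -140, 0, 0, 0], [-0.25, -50, 0, -140, 0, 0, 0]],
])

```text
t: 12.25
eef_pos: [0.5505, 0.0942, 0.1925]
tool_rot: [0.005, -0.15, 0.989, 0.001]
contact_force: [1.4, 0.9, -0.7]
gripper_width: 0.375
grasp_force: 0.0
```

```bash
python3 - <<'E'
from h import *
c=grab('wrist','w7');o=bot.get_obs();print(o['eef_pos'],o['contact_force'],o['gripper_width'])
for z in(.038,.042,.072):print(z,proj(c,[.4978,.0774,z]))
s=grab('scene','sc3');u,v=map(int,proj(s,[.4978,.0774,.05]))
O=np.zeros((420,800,3),np.uint8);O[:,:560]=cv2.imread('pics/w7.png');O[:320,560:]=cv2.resize(cv2.imread('pics/sc3.png')[v-40:v+40,u-25:u+35],(240,320),interpolation=cv2.INTER_CUBIC)
cv2.imwrite('pics/fin.png',O)
E
```

```text
[0.55037425 0.09441595 0.1911104 ] [2.14492705 0.69058204 0.05789486] 0.3732420685558158
0.038 [281.59447214 126.09148581]
0.042 [281.5907294  126.44312889]
0.072 [281.55910384 129.41445567]
```

View pics/fin.png

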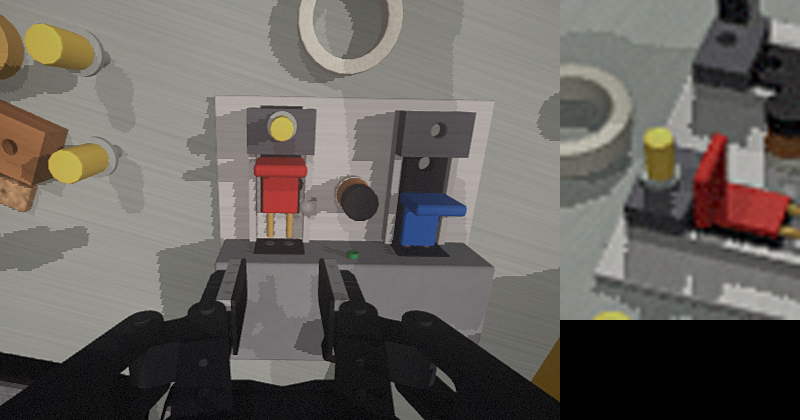

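The final view shows the pin upright with its collar on the bridge at (282,128). The red plug is out, the blue plug is in, and the gripper is clear. Handing in.

```bash
python3 -c "
from station import bot
print(bot.hand_in())"
```

```text
the job is handed in; nothing more can be done
None
```

The red plug is pulled out to its stop, the lock pin is fully home through the bridge and slide, and the blue plug is still in; the job is handed in at about 12.3 s on the robot's clock, and no verdict came back.

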